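# Push the sample case over the sill into the spill tray

## Robot

A 7-joint arm with a two-finger parallel gripper is mounted at the origin on a cart in front of the work surface, level with it; the furniture and walls round the work are solid. World frame = base frame: x ahead of the robot, y to its left, z up, the work surface at z = 0. Lengths are in mm, angles in degrees, forces in N, time in s.
With the tool pointing down it reaches from about 400 to 875 mm from the base axis. Payload 6.5 kg.
Tool frame: the origin (TCP) lies between the finger pads; the fingertips stand bot.tip_extent ahead of it and the grasp point (between the pads) lies 8 mm behind it (bot.tip_extent is the distance from the TCP to the fingertips, in mm); z points along the fingers, y is the direction in which the jaws open and shut (so a half turn about z gives the same grasp; the last joint's range is limited). The gripper opens to 88 mm and grips with 3 to 60 N. Pads are 18 mm wide; open, the fingers measure 123 mm over their backs; the gripper's body (75 mm by 187 mm) begins 45 mm behind the grasp point.
Start: joints at [-78.736, 30.733, -0.252, 88.115, 0.149, 61.152, -4.079], TCP at [168.856, 627.676, 228.216] pointing down, gripper open.
Joint ranges: [-154.64, 154.64], [-21.42, 123.67], [-72.66, 72.17], [13.99, 137.28], [-74.86, 254.86], [10.95, 109.41], [-158.01, 158.01]. Speed limits (degrees/s): [136.94, 136.94, 180, 180, 180, 180, 180].

## Interface

Orientations are given as a 3x3 rotation matrix whose columns are the frame's x, y, z axes.
In Python, from cell import status, cams, job, bot gives the robot as it stands.
- The arm moves only by the tool drive_tool, never from a script. Its argument "commands" is a list of rows, each a list of 2 entries, a list of its own where there are three numbers: the shift along the tool's x, y, z in mm, then the turn, a rotation vector about the tool's x, y, z in rad. A call has 1 to 20 rows; each row is the pose to reach, as a shift and turn from the pose commanded when the call began, along the tool's axes at that moment; what a row does not reach only later rows make up. A row lasts 1/12 s, in which the tool goes at most 41.7 mm and 7.16 degrees, less where a joint would pass 70% of its speed; a pose out of reach is approached as far as the arm can. A call with a gripper value outside its range is refused whole. "claw" is the opening in per cent of the stroke, from 0 (shut) to 100 (fully open), set as the call begins (left out, the last holds). The fingers move at their own pace and stop on an object; the grip force is fixed at half the most. Time passes only in rows, so rows that repeat a pose let the fingers close. It gives the time, the measured TCP pose, the force and the opening at its end, in the units of the state.
- status.observe(): the state, without advancing time (a new reading comes with each control period).
- cams.capture(name): name is "side" or "top" or "wrist"; returns (picture, depth): 400x640x3 uint8, red, green, blue; 400x640 float32, mm along the optical axis (not along the pixel's ray), 0 where there is no reading.
- cams.camera_params(name): a dict with "fov_y" (degrees; the focal length in pixels is half the picture's height over the tangent of half this angle, whatever the lens; pixels are square), "cx", "cy" (the principal point, pixels), "xyz" and "orientation" of the camera in the world. Camera axes: x right, y down, z forward; pixel columns grow to the right and rows downward; lengths in mm; the calibration is good to about 2 mm. A picture is of the moment at which its call begins: read the wrist's pose just before it. camera_params takes no time and is no camera call; for the wrist camera it gives the pose at the moment of the call.
- job.finish_job(): hands the job in, once; it reports no verdict.
Trained networks look in the newest picture that a camera, given by its name, has taken for a name from the list of things; names that differ only in an ending like _2 or _b are one class to them, and where a whole thing is asked for, a point or a joint stands for the part that bears it (a point fixed in the world has none). Each returns a list of dicts, best first, with "conf" (0 to 1); they miss things now and then, are a little off and sometimes report something else, mostly with a low value. They report only what shows in the picture. A call takes as long as a camera call. They do not tell look-alikes from the thing itself.
- cams.trace(query, camera): "mask" (400x640 bool, what is visible of it) and "location" ([column, row] in pixels, amid what is visible of it).
- cams.mark_of(query, camera): "location" ([column, row] in pixels: a listed point, or the origin of a listed thing).
The state is a dict: "time_s": time; "qpos": joint angles; "qvel": joint speeds; "effort": joint torques, N m; "ee_pos": TCP position; "tool_rot": TCP orientation; "wrist_force": force on the tool from outside, world axes, zero at the start; "moment": the same for the moment, N m; "opening": opening from 0.0 (shut) to 1.0 (fully open).
Only numpy, scipy, OpenCV 4.12 (cv2) and the standard library are available. Lean on these libraries where they do the work, as an engineer would, in place of code of your own. Each camera call takes 0.05 s, during which the arm holds its last target.

## Task

Bring the metal sample case into the grey spill tray without carrying it. Lift it by its handle just enough to rest the handle end on the tray's low sill, with the other end still on the worktop, and let go. Then push the case from behind, keeping off the handle, over the sill until it lies completely inside, flat on the tray's floor.

Things in the scene. Friction and masses are not known exactly. Their poses are not given: they have to be found in the camera images.
- spill_tray: Shallow grey plastic spill tray, fixed to the worktop. Its origin lies on the worktop under the middle of the outer face of its low entrance sill; +x points horizontally into the tray, z up. The sill is 14 mm high, runs from x = 0 to x = 20 mm and across the whole width. Behind it the floor, 4 mm above the worktop, runs from x = 20 to x = 205 mm and is 170 mm wide (y = -85 to +85 mm); the two sides and the back wall (inner face at x = 205 mm) are 32 mm high.
- case_centre (a point): Centre of the closed sample case, a flat aluminium box with black corner guards, 130 mm long (its x) x 100 mm wide (its y) x 50 mm high (its z), 0.35 to 0.7 kg, which starts flat on the worktop in front of the sill. This point is 25 mm above its underside. Its +x points to the end with the handle, roughly towards the sill. Only this box has such a handle; the blue-lidded box, timer and jar near it are bystanders.
- case_handle (a point): Middle of the case's handle bar: a rigid black round bar, 10 mm thick, that lies across the case (along its y), 30 mm above the lid (80 mm above the underside) and 50 mm ahead of the case's centre, so 15 mm behind the handle-end face. It stands on two posts 76 mm apart, leaving 66 mm of free bar. The case can pivot about the bar between the fingers. Axes as the case.
- case_tail (a point): Middle of the lower edge of the case's plain end (the end without a handle), on its underside, 65 mm behind the centre. The end face above it is flat, 100 mm wide and 50 mm high: push here. Axes as the case. (Keep the arm clear of the shelf post on the right of the worktop, at x = 0.425, y = -0.43 m from the robot, 40 x 60 mm thick.)
There are look-alikes about, which are no part of the job. Of the things like the part that bears case_centre, leave any that is orange or yellow; of the rest the larger one is meant.

How it is judged:
By the outcome, as a careful person would: the job done as asked, in the order asked, and still so for the second after the job is handed in, with the robot touching nothing.
It also fails if it takes over 53 s, if anything falls off the work surface, if the arm or the gripper's body presses on something with over 40 N, if the wrist force passes 120 N, or if a joint passes its speed limit or range.

## Working session

There is one attempt and no reset: what is moved stays moved. The work goes in short steps, Python scripts to look and compute and a tool call to move; the robot and the scene stay as the last step left them, time stands still between calls to the robot, and variables do not carry over. Pictures are saved under pics/ and viewed, and the job is handed in when it is done.

Besides the shell and the picture viewer there is one more tool, called after ">>>" as name(argument=value, ...) on one line, values as JSON. drive_tool: Moves the arm, as the interface text tells. Its arguments: {"type":"object","properties":{"commands":{"type":"array"},"claw":{"type":"number"}},"required":["commands"]}

```bash
ls; mkdir -p pics
python3 - <<'E'
from cell import status,cams,job,bot
import cv2
print(status.observe()); print(bot.tip_extent)
for n in ("top","side","wrist"):
    print(n,cams.camera_params(n))
    p,d=cams.capture(n); cv2.imwrite(f"pics/{n}0.png",p[:,:,::-1])
E
```

```text
pics
{'time_s': 0.0, 'qpos': array([-78.73642715,  30.77898968,  -0.25117157,  88.17026607,
         0.14956551,  61.15062347,  -4.07977662]), 'qvel': array([-0.0465698 , -0.07393406, -0.01875906,  0.06114548,  0.01533147,
       -0.00982961, -0.17118742]), 'effort': array([-4.85371565e-04, -5.70980394e+01,  9.90602151e-01, -2.51600754e+01,
       -5.62548672e-02,  1.79001008e-02,  1.66671198e-04]), 'ee_pos': array([168.74238701, 627.06525325, 227.32566753]), 'tool_rot': array([[-9.65676216e-01,  2.59748650e-01, -2.90616264e-04],
       [ 2.59748761e-01,  9.65674710e-01, -1.71361868e-03],
       [-1.64469364e-04, -1.73028802e-03, -9.99998490e-01]]), 'wrist_force': array([ 0.564518  , -0.19196789,  0.00321705]), 'moment': array([-0.01313795, -0.01477044, -0.00885517]), 'opening': 1.0046095359818874}
11.0
top {'fov_y': 44.813240041930555, 'cx': 312.1715873572263, 'cy': 205.05892333432274, 'xyz': array([ 313.37460517,  149.4470324 , 1022.51816096]), 'orientation': array([[ 0.15712627, -0.95047251,  0.26816662],
       [-0.98757614, -0.15062632,  0.04477804],
       [-0.00216734, -0.27187076, -0.96233133]])}
side {'fov_y': 50.292676852902815, 'cx': 319.70290712848555, 'cy': 196.36542061274835, 'xyz': array([545.20000341, 895.6069148 , 561.07294836]), 'orientation': array([[-0.99869473, -0.0084626 ,  0.05037083],
       [-0.0461434 ,  0.57233148, -0.81872307],
       [-0.02190029, -0.8199787 , -0.57197492]])}
wrist {'fov_y': 66.96785558572452, 'cx': 317.6657979252817, 'cy': 200.9935373703563, 'xyz': array([106.11270833, 644.280656  , 384.73040305]), 'orientation': array([[ 2.60723652e-01,  9.33287170e-01,  2.46978210e-01],
       [ 9.65413046e-01, -2.51806383e-01, -6.76106159e-02],
       [-9.09430689e-04,  2.56063673e-01, -9.66659489e-01]])}
```

View pics/top0.png

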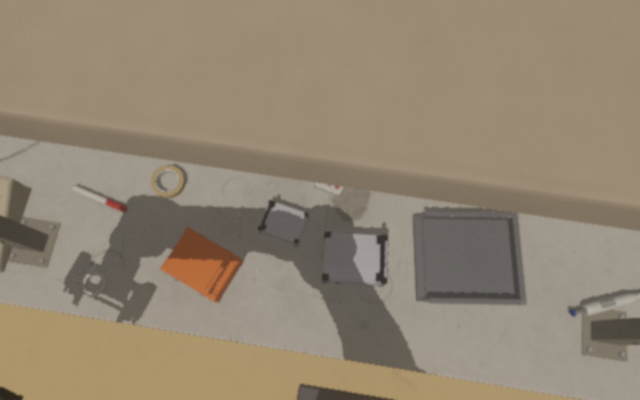

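View pics/side0.png

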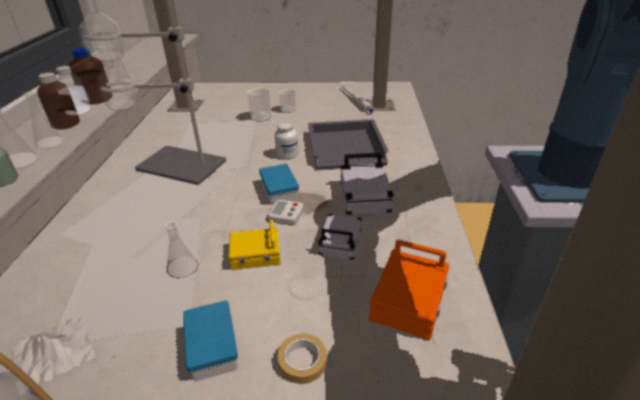

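View pics/wrist0.png

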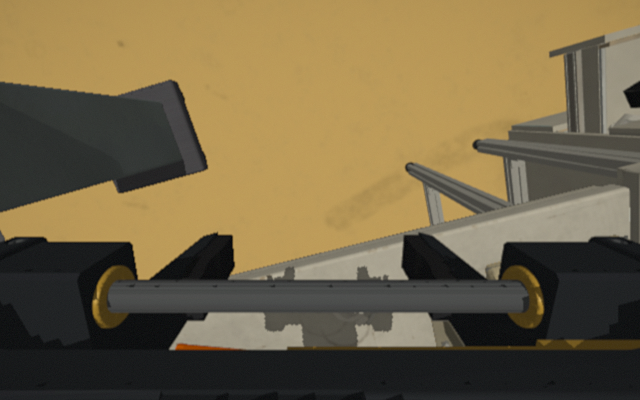

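The candidates with a handle are:
- the larger metal case, top (354,257) / side (366,188)
- a smaller metal look-alike, top (285,222) / side (338,237)
- the orange case, side (410,290)
- the yellow case, side (255,247)

I choose the larger metal one, in front of the tray. The tray is at top (470,255) / side (347,143). The beige region in the top view looks like an overhead shelf, so I'll check its depth.

```bash
cat > h.py <<'E'
from cell import status,cams,job,bot
import numpy as np, cv2
def K(n):
    c=cams.camera_params(n); f=200/np.tan(np.radians(c['fov_y']/2)); return c,f
def ray(c,f,px):
    v=np.array([(px[0]-c['cx'])/f,(px[1]-c['cy'])/f,1.]); return c['orientation']@v
def pt(c,f,px,d): return c['xyz']+ray(c,f,px)*d
def atz(c,f,px,z):
    r=ray(c,f,px); return c['xyz']+r*(z-c['xyz'][2])/r[2]
def tri(obs):
    A=np.zeros((3,3));b=np.zeros(3);L=[]
    for c,f,px in obs:
        r=ray(c,f,px);r/=np.linalg.norm(r);P=np.eye(3)-np.outer(r,r);A+=P;b+=P@c['xyz'];L.append((c['xyz'],P))
    x=np.linalg.solve(A,b); return x,[round(float(np.linalg.norm(P@(x-o))),1) for o,P in L]
def cloud(c,f,d):
    v,u=np.mgrid[0:400,0:640]; R=np.stack([(u-c['cx'])/f,(v-c['cy'])/f,np.ones_like(u,float)],-1)@c['orientation'].T
    return c['xyz']+R*d[...,None]
E
python3 - <<'E'
from h import *
np.set_printoptions(precision=1,suppress=True)
S={}
for n in ("top","side"):
    p,d=cams.capture(n);c,f=K(n);S[n]=(p,d,c,f)
    np.savez(f"{n}0.npz",p=p,d=d)
    for q in ("spill_tray","case_centre","case_handle","case_tail"):
        try:
            for r in cams.mark_of(q,n): print(n,q,r['conf'],np.array(r['location']),'z0',atz(c,f,r['location'],{'spill_tray':0,'case_centre':25,'case_handle':80,'case_tail':0}[q]))
        except Exception as e: print(e)
p,d,c,f=S['top'];P=cloud(c,f,d)
for px in [(200,50),(400,100),(400,170),(600,190),(40,235),(610,330),(354,257),(470,255)]: print(px,d[px[1],px[0]],P[px[1],px[0]])
p,d,c,f=S['side'];P=cloud(c,f,d)
for px in [(380,60),(180,60),(366,190),(347,143),(60,150),(600,300)]: print(px,d[px[1],px[0]],P[px[1],px[0]])
cv2.imwrite('pics/topc.png',cv2.resize(S['top'][0][180:320,240:540,::-1],None,fx=2.6,fy=2.6,interpolation=cv2.INTER_CUBIC))
cv2.imwrite('pics/sidec.png',cv2.resize(p[100:270,290:460,::-1],None,fx=3.5,fy=3.5,interpolation=cv2.INTER_CUBIC))
print(status.observe()['time_s'])
E
```

```text
top spill_tray 0.66 [413.1 261.5] z0 [509.  -33.8   0. ]
top case_centre 0.74 [278.6 226.1] z0 [534.7 258.6  25. ]
top case_centre 0.59 [354.9 257.4] z0 [493.8  90.6  25. ]
top case_handle 0.93 [382.  255.9] z0 [495.2  41.8  80. ]
top case_handle 0.78 [264.6 212.7] z0 [545.3 285.3  80. ]
top case_handle 0.67 [216.8 271.9] z0 [413.6 355.2  80. ]
top case_tail 0.88 [325.6 260.2] z0 [482.7 149.8   0. ]
top case_tail 0.67 [302.6 230.7] z0 [538.3 208.4   0. ]
side spill_tray 0.59 [351.5 168.1] z0 [519.7 -33.9   0. ]
side case_centre 0.95 [409.2 291.8] z0 [431.5 401.9  25. ]
side case_centre 0.81 [253.7 249.3] z0 [708.3 303.6  25. ]
side case_centre 0.68 [365.5 187.6] z0 [490.6  92.2  25. ]
side case_centre 0.68 [340.6 237.1] z0 [545.7 265.   25. ]
side case_centre 0.66 [371.4 212.1] z0 [482.2 183.8  25. ]
side case_handle 0.91 [336.3 233.6] z0 [553.2 320.5  80. ]
side case_handle 0.9 [365.5 155.8] z0 [490.7  44.3  80. ]
side case_handle 0.86 [271.8 229.6] z0 [668.2 311.7  80. ]
side case_handle 0.79 [418.2 247.5] z0 [415.9 353.8  80. ]
side case_tail 0.98 [394.6 331.6] z0 [459.4 462.7   0. ]
side case_tail 0.9 [366.8 212.1] z0 [489.2 150.8   0. ]
side case_tail 0.85 [344.1 225.5] z0 [538.6 198.2   0. ]
side case_tail 0.61 [231.7 256.4] z0 [755.1 297.1   0. ]
(200, 50) 169.67694 [404.3 204.  874.1]
(400, 100) 164.69987 [396.1 132.7 873.7]
(400, 170) 158.6138 [371.3 129.9 872.9]
(600, 190) 155.64326 [374.2  65.9 873.9]
(40, 235) 1006.8063 [435.5 743.1  38. ]
(610, 330) 917.6535 [ 423.3 -401.5   74. ]
(354, 257) 979.70294 [489.7  94.1  51. ]
(470, 255) 1028.4797 [ 541.1 -150.9    3.3]
(380, 60) 1289.1907 [ 431.4 -404.5  158. ]
(180, 60) 916.81586 [894.1  -9.1 283.9]
(366, 190) 909.7847 [492.4 138.4  49.7]
(347, 143) 1184.7098 [ 530.3 -162.8    3.5]
(60, 150) 1032.0016 [1226.4   15.4   76.7]
(600, 300) 163.45181 [445.7 779.6 432.6]
0.65
```

View pics/topc.png

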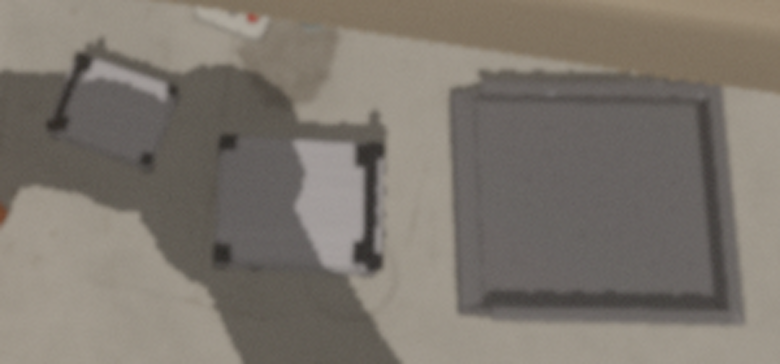

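View pics/sidec.png

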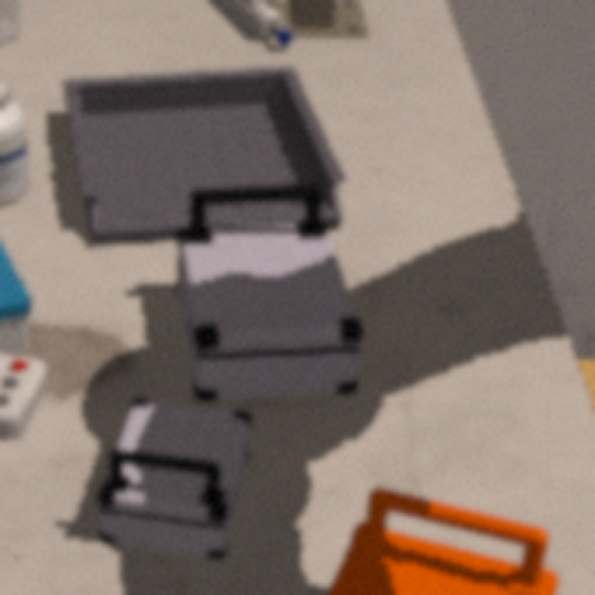

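Run:
```python
from h import *
np.set_printoptions(precision=1,suppress=True)
D={n:np.load(n+'0.npz') for n in('top','side')}
for n in D:
    c,f=K(n);P=cloud(c,f,D[n]['d']).reshape(-1,3)
    def sel(x0,x1,y0,y1,z0,z1):
        m=(P[:,0]>x0)&(P[:,0]<x1)&(P[:,1]>y0)&(P[:,1]<y1)&(P[:,2]>z0)&(P[:,2]<z1);return P[m]
    for nm,b in (('lid',(400,590,0,175,45,56)),('handle',(420,580,0,120,74,90)),('tray rim',(400,680,-300,-20,27,38)),('trayfloor',(400,680,-300,-20,2.5,7)),('sill',(420,640,-80,0,11,18)),('any15+',(400,680,-320,-20,9,120))):
        q=sel(*b)
        if len(q)<5: print(n,nm,len(q));continue
        r=cv2.minAreaRect(q[:,:2].astype(np.float32))
        print(n,nm,len(q),'mean',q.mean(0),'rect',np.array(r[0]),np.array(r[1]),round(r[2],1))
ct,ft=K('top');cs,fs=K('side')
for a,b,nm in (((413.1,261.5),(351.5,168.1),'tray'),((354.9,257.4),(365.5,187.6),'centre'),((382,255.9),(365.5,155.8),'handle'),((325.6,260.2),(366.8,212.1),'tail')):
    print(nm,*tri([(ct,ft,a),(cs,fs,b)]))
```

```text
top lid 2861 mean [487.9  95.3  49.2] rect [489.4  91.1] [100.8 131. ] 5.7
top handle 219 mean [494.7  41.9  83. ] rect [494.5  41.5] [85.  10.1] 5.3
top tray rim 1605 mean [ 532.8 -180.1   31.1] rect [ 533.5 -152.5] [194.7 196.6] 8.0
top trayfloor 4756 mean [ 530.7 -148.5    4.2] rect [ 525.2 -160. ] [248.6 280. ] 0.4
top sill 678 mean [516.8 -44.5  13.5] rect [519.3 -46.6] [ 54.6 182.8] 87.1
top any15+ 2945 mean [ 534.6 -144.8   23.9] rect [ 532.1 -141.9] [194.7 218.2] 8.1
side lid 1488 mean [492.7 102.6  50.3] rect [492.3  94.5] [101.6 131.6] 5.7
side handle 174 mean [497.5  46.4  82.1] rect [497.4  45.3] [85.  11.4] 4.4
side tray rim 544 mean [ 545.  -171.2   32. ] rect [ 563.2 -146.9] [248.7 200.5] 7.9
side trayfloor 1684 mean [ 540.5 -151.7    4.7] rect [ 540.1 -160. ] [277.9 279.1] 89.9
side sill 311 mean [524.9 -38.9  14.1] rect [521.1 -43.2] [180.9  36.3] 11.6
side any15+ 1506 mean [ 551.1 -142.5   26.3] rect [ 562.1 -135.4] [249.8 223.4] 7.9
tray [514.7 -35.2  -2.4] [5.2, 5.2]
centre [492.2  91.   24.7] [1.7, 1.7]
handle [492.9  42.2  79.6] [2.3, 2.3]
tail [486.1 149.2  -2.2] [3.1, 3.1]
```

The case and tray fit well:
- **Case:** centre about (490.5, 92), yaw −84.3°, rect 101×131, lid at z≈50.
- **Handle:** about (495.5, 42.5, 80).
- **Tray:** origin about (516.5, −34), x-axis (0.141, −0.990).

The crops confirm the choice: the larger grey metal case, directly in front of the tray's sill.

```bash
cat >> h.py <<'E'
from scipy.spatial.transform import Rotation as Ro
def Rd(yaw_y):  # tool down, tool y axis at world angle (deg)
    a=np.radians(yaw_y); y=np.array([np.cos(a),np.sin(a),0]); z=np.array([0,0,-1.]); return np.column_stack([np.cross(y,z),y,z])
def rel(p,R,pt_,Rt):
    return np.round(R.T@(np.array(pt_)-p),1), np.round(Ro.from_matrix(R.T@Rt).as_rotvec(),3)
E
python3 - <<'E'
from h import *
s=status.observe()
p=np.array([168.856,627.676,228.216]);R=s['tool_rot']
print(np.degrees(np.arctan2(R[1,1],R[0,1])))
print(rel(p,R,[495.5,42.5,200],Rd(95.7)))
E
```

```text
74.9440263543049
(array([-467.4, -480.2,   28.2]), array([ 0.   ,  0.   , -0.362]))
```

>>> drive_tool(commands=[[[-12,-12,0],[0,0,-0.01]],[[-35,-36,0],[0,0,-0.03]],[[-60,-61,0],[0,0,-0.05]],[[-85,-87,0],[0,0,-0.07]],[[-110,-113,0],[0,0,-0.09]],[[-136,-140,0],[0,0,-0.11]],[[-162,-167,0],[0,0,-0.13]],[[-188,-194,0],[0,0,-0.15]],[[-214,-220,0],[0,0,-0.17]],[[-240,-247,0],[0,0,-0.19]],[[-266,-274,4],[0,0,-0.21]],[[-292,-300,8],[0,0,-0.23]],[[-318,-327,12],[0,0,-0.25]],[[-344,-354,16],[0,0,-0.27]],[[-370,-380,20],[0,0,-0.29]],[[-396,-407,24],[0,0,-0.31]],[[-420,-432,26],[0,0,-0.33]],[[-442,-454,28],[0,0,-0.345]],[[-457,-470,28],[0,0,-0.355]],[[-467,-480,28],[0,0,-0.362]]])

```text
time_s: 2.32
ee_pos: [496.2, 39.8, 200.4]
tool_rot: [[-0.995, -0.096, 0.001], [-0.096, 0.995, -0.001], [-0.001, -0.001, -1.0]]
wrist_force: [-0.1, 0.3, 0.0]
opening: 1.001
```

Run:
```python
from h import *
np.set_printoptions(precision=2,suppress=True)
s=status.observe();c,f=K('wrist');p,d=cams.capture('wrist');print(s['time_s'],s['ee_pos'],s['tool_rot'],s['qpos'],s['wrist_force'])
cv2.imwrite('pics/w1.png',p[:,:,::-1])
for q in('case_handle','case_centre','spill_tray'):
    for r in cams.mark_of(q,'wrist'): print(q,r['conf'],r['location'],atz(c,f,r['location'],{'spill_tray':0,'case_centre':25,'case_handle':80,'case_tail':0}[q]))
P=cloud(c,f,d).reshape(-1,3)
m=(P[:,0]>440)&(P[:,0]<550)&(P[:,1]>5)&(P[:,1]<80)&(P[:,2]>72)&(P[:,2]<90)
q=P[m];print(len(q));print(cv2.minAreaRect(q[:,:2].astype(np.float32)),q[:,2].max())
```

```text
2.3167 [496.24  39.81 200.37] [[-1.  -0.1  0. ]
 [-0.1  1.  -0. ]
 [-0.  -0.  -1. ]] [-20.3   18.12  12.66 113.01  -5.08  49.35  90.59] [-0.08  0.28  0.02]
case_handle 0.64 [320.2, 191.7] [495.7   41.96  80.  ]
case_centre 0.97 [488.7, 237.7] [544.82 246.31  25.  ]
case_centre 0.84 [362.5, 179.2] [489.67  89.27  25.  ]
spill_tray 0.75 [255.0, 191.6] [521.62 -34.4    0.  ]
937
((495.9091796875, 42.79374313354492), (84.81684112548828, 9.547701835632324), 5.392782688140869) 87.42154033266235
```

View pics/w1.png

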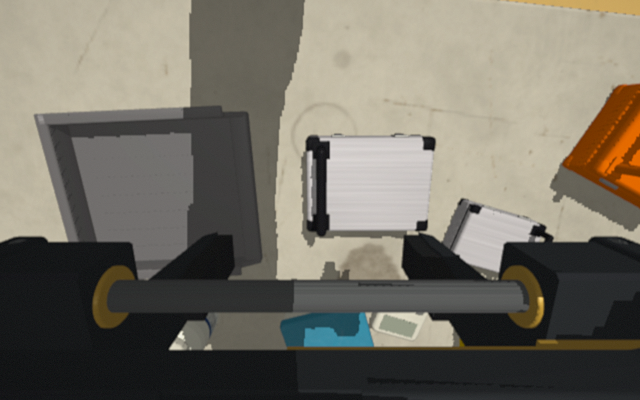

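The wrist view shows the handle at about (318,187), between the open fingers. All views agree on (495.9, 42.6, 80). Descending.

>>> drive_tool(commands=[[[0,1,8],[0,0,0]],[[0,2,25],[0,0,0]],[[0,2.5,45],[0,0,0]],[[0,2.5,65],[0,0,0]],[[0,2.5,85],[0,0,0]],[[0,2.5,103],[0,0,0]],[[0,2.5,117],[0,0,0]],[[0,2.5,125],[0,0,0]],[[0,2.5,128],[0,0,0]],[[0,2.5,128],[0,0,0]],[[0,2.5,128],[0,0,0]]])

```text
time_s: 3.43
ee_pos: [495.1, 45.8, 72.7]
tool_rot: [[-0.995, -0.1, 0.001], [-0.1, 0.995, 0.0], [-0.001, 0.0, -1.0]]
wrist_force: [0.2, 0.2, -0.7]
opening: 1.001
```

Run:
```python
from h import *
np.set_printoptions(precision=2,suppress=True)
s=status.observe();c,f=K('side');p,d=cams.capture('side');print(s['time_s'],s['ee_pos'],s['wrist_force'])
cv2.imwrite('pics/s2.png',cv2.resize(p[60:270,240:490,::-1],None,fx=2.8,fy=2.8,interpolation=cv2.INTER_CUBIC))
```

```text
3.4333 [495.14  45.82  72.66] [ 0.24  0.18 -0.69]
```

View pics/s2.png

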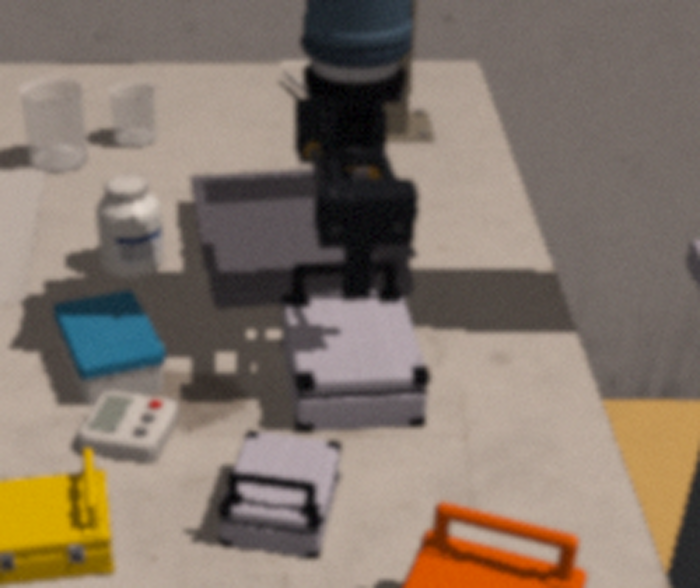

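The finger straddles the bar in crop (350,275). Re-centring by 3 mm and closing.

>>> drive_tool(commands=[[[0,-2,0.5],[0,0,0]],[[0,-3,0.5],[0,0,0]],[[0,-3,0.5],[0,0,0]]])

```text
time_s: 3.73
ee_pos: [495.5, 42.0, 72.2]
tool_rot: [[-0.995, -0.098, 0.001], [-0.098, 0.995, -0.0], [-0.001, -0.0, -1.0]]
wrist_force: [0.2, 0.7, 0.0]
opening: 1.0
```

>>> drive_tool(commands=[[[0,0,0],[0,0,0]],[[0,0,0],[0,0,0]],[[0,0,0],[0,0,0]],[[0,0,0],[0,0,0]],[[0,0,0],[0,0,0]],[[0,0,0],[0,0,0]],[[0,0,0],[0,0,0]],[[0,0,0],[0,0,0]],[[0,0,0],[0,0,0]],[[0,0,0],[0,0,0]],[[0,0,0],[0,0,0]],[[0,0,0],[0,0,0]]], claw=0)

```text
time_s: 4.73
ee_pos: [495.2, 42.3, 71.7]
tool_rot: [[-0.995, -0.099, 0.0], [-0.099, 0.995, -0.0], [-0.0, -0.0, -1.0]]
wrist_force: [-0.3, -0.6, -0.1]
opening: 0.113
```

The opening is 9.9 mm, so the 10 mm bar is held. Lifting 18 mm.

>>> drive_tool(commands=[[[0,0,-2],[0,0,0]],[[0,1,-5],[0,0,0]],[[0,2,-8],[0,0,0]],[[0,3,-11],[0,0,0]],[[0,4,-14],[0,0,0]],[[0,5,-16.5],[0,0,0]],[[0,6,-18],[0,0,0]],[[0,6,-18],[0,0,0]],[[0,6,-18],[0,0,0]]])

```text
time_s: 5.48
ee_pos: [494.7, 48.4, 89.8]
tool_rot: [[-0.995, -0.099, 0.0], [-0.099, 0.995, 0.0], [-0.0, 0.0, -1.0]]
wrist_force: [0.9, -0.5, -1.0]
opening: 0.001
```

Run:
```python
from h import *
np.set_printoptions(precision=2,suppress=True)
s=status.observe();c,f=K('side');p,d=cams.capture('side');print(s['time_s'],s['ee_pos'],s['wrist_force'],s['opening'])
cv2.imwrite('pics/s3.png',cv2.resize(p[60:270,240:490,::-1],None,fx=2.8,fy=2.8,interpolation=cv2.INTER_CUBIC))
c,f=K('wrist');p,d=cams.capture('wrist');P=cloud(c,f,d)
cv2.imwrite('pics/w3.png',p[:,:,::-1])
# tray sill edge: points z 11..17 in tray-ish coords
u=np.array([.141,-.99]);v=np.array([.99,.141]);o=np.array([516.5,-34])
Q=P.reshape(-1,3);a=(Q[:,:2]-o)@u;b=(Q[:,:2]-o)@v
for lo in range(-90,90,20):
    m=(b>lo)&(b<lo+20)&(a>-20)&(a<15)&(Q[:,2]>9)&(Q[:,2]<18)
    if m.sum()>10: print(lo,m.sum(),np.percentile(a[m],[1,3,10]))
m=(Q[:,2]>25)&(Q[:,2]<36)&(a>20)&(a<215)&(abs(b)<110)
print('rim lateral',np.percentile(b[m],[1,99]) if m.sum() else None)
```

```text
5.4833 [494.66  48.44  89.81] [ 0.93 -0.51 -1.  ] 0.0014086166290024399
-90 583 [-1.1  -0.85 -0.33]
-70 625 [-1.06 -0.86 -0.42]
-50 579 [-1.03 -0.81 -0.14]
-30 544 [-0.87 -0.69 -0.06]
-10 510 [-0.89 -0.6  -0.15]
10 172 [-0.74 -0.53 -0.2 ]
rim lateral [-95.11  97.29]
```

View pics/s3.png

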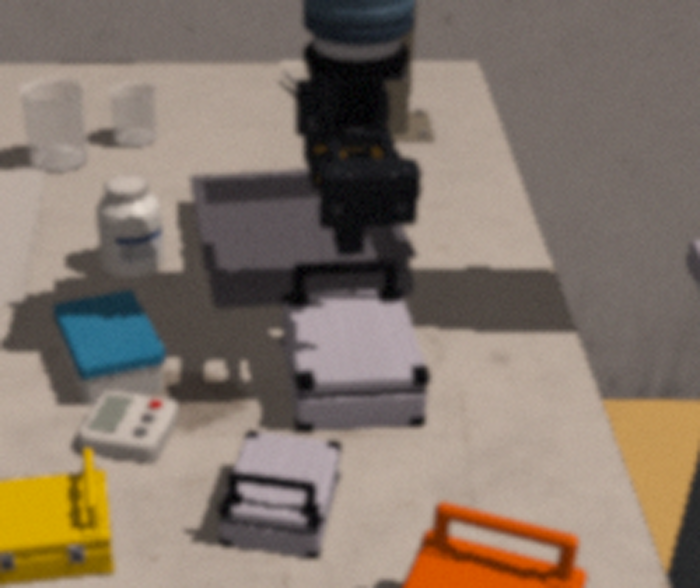

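View pics/w3.png

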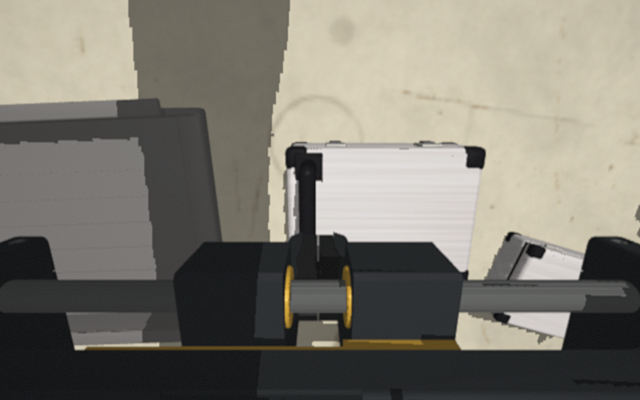

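The bar slipped out: the opening is now 0 and the side view shows the case flat, with the handle free at crop (345,270). I'll raise the tool, re-measure the handle and try again.

>>> drive_tool(commands=[[[0,0,-6],[0,0,0]],[[0,0,-18],[0,0,0]],[[0,0,-30],[0,0,0]],[[0,0,-40],[0,0,0]],[[0,0,-44],[0,0,0]],[[0,0,-44],[0,0,0]]])

```text
time_s: 6.08
ee_pos: [495.4, 48.4, 134.8]
tool_rot: [[-0.995, -0.099, 0.002], [-0.099, 0.995, 0.0], [-0.002, 0.0, -1.0]]
wrist_force: [0.4, 0.5, 0.4]
opening: 0.006
```

>>> drive_tool(commands=[[[0,0,0],[0,0,0]],[[0,0,0],[0,0,0]],[[0,0,0],[0,0,0]],[[0,0,0],[0,0,0]],[[0,0,0],[0,0,0]],[[0,0,0],[0,0,0]]], claw=100)

```text
time_s: 6.58
ee_pos: [494.5, 48.3, 133.5]
tool_rot: [[-0.995, -0.099, -0.0], [-0.099, 0.995, -0.0], [0.0, -0.0, -1.0]]
wrist_force: [-0.2, 0.4, 0.8]
opening: 0.434
```

```bash
cat > look.py <<'E'
from h import *
import sys
np.set_printoptions(precision=2,suppress=True)
def meas(n,tag):
    s=status.observe();c,f=K(n);p,d=cams.capture(n);print(n,s['time_s'],s['ee_pos'],s['wrist_force'],s['opening'])
    np.savez(tag+n+'.npz',p=p,d=d)
    cv2.imwrite(f'pics/{tag}{n}.png',p[:,:,::-1])
    Q=cloud(c,f,d).reshape(-1,3)
    u=np.array([.141,-.99]);v=np.array([.99,.141]);o=np.array([516.5,-34])
    T=np.column_stack([(Q[:,:2]-o)@u,(Q[:,:2]-o)@v,Q[:,2]])
    return p,d,c,f,Q,T
E
python3 - <<'E'
from look import *
for n in('wrist','top','side'):
    p,d,c,f,Q,T=meas(n,'r4')
    for nm,z0,z1 in(('handle',74,90),('lid',45,56)):
        m=(Q[:,0]>430)&(Q[:,0]<565)&(Q[:,1]>-10)&(Q[:,1]<175)&(Q[:,2]>z0)&(Q[:,2]<z1)
        q=Q[m]
        if len(q)>20: print(nm,len(q),cv2.minAreaRect(q[:,:2].astype(np.float32)),np.percentile(q[:,2],[5,50,95]))
E
```

```text
wrist 6.5833 [494.48  48.26 133.51] [-0.24  0.37  0.8 ] 0.43419795009665657
handle 1518 ((495.6771545410156, 41.836822509765625), (84.80162048339844, 10.001357078552246), 4.800543785095215) [81.92 84.85 86.38]
lid 15239 ((490.5629577636719, 91.69071960449219), (99.78791809082031, 130.10731506347656), 5.4948506355285645) [49.32 50.72 52.04]
top 6.6333 [494.51  48.28 133.56] [-0.25 -0.79  0.33] 0.4780657302136112
handle 103 ((471.55487060546875, 39.366790771484375), (38.720794677734375, 8.627339363098145), 6.70814323425293) [79.46 83.16 85.87]
lid 1750 ((488.60009765625, 90.53338623046875), (101.34146881103516, 130.13064575195312), 4.91642427444458) [46.27 49.25 52.25]
side 6.6833 [494.54  48.28 133.61] [0.22 1.23 1.06] 0.524361107743819
handle 171 ((497.4010009765625, 44.1717643737793), (84.92111206054688, 9.391895294189453), 4.691440105438232) [76.06 82.43 85.89]
lid 1482 ((492.9357604980469, 93.98745727539062), (101.48308563232422, 131.880615234375), 6.22366189956665) [47.64 50.4  52.27]
```

View pics/r4wrist.png

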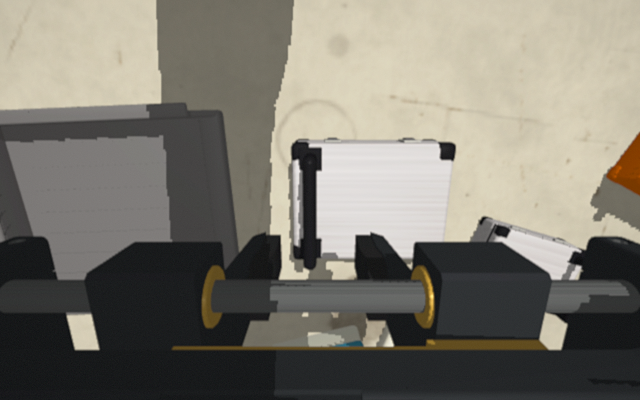

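The case hasn't moved; the handle is at (495.7, 41.9). The jaws travel about 0.9 stroke/s, so I lifted just as they reached the bar. This time I'll wait longer for the grip force to build.

>>> drive_tool(commands=[[[0,-4,0],[0,0,0]],[[-0.6,-6,2],[0,0,0]],[[-0.6,-6,10],[0,0,0]],[[-0.6,-6,22],[0,0,0]],[[-0.6,-6,36],[0,0,0]],[[-0.6,-6,48],[0,0,0]],[[-0.6,-6,57],[0,0,0]],[[-0.6,-6,63],[0,0,0]],[[-0.6,-6,63],[0,0,0]],[[-0.6,-6,63],[0,0,0]]], claw=70)

```text
time_s: 7.57
ee_pos: [495.7, 42.3, 70.6]
tool_rot: [[-0.995, -0.099, -0.0], [-0.099, 0.995, -0.0], [0.0, -0.0, -1.0]]
wrist_force: [0.6, 0.2, -0.1]
opening: 0.703
```

>>> drive_tool(commands=[[[0,0,0],[0,0,0]],[[0,0,0],[0,0,0]],[[0,0,0],[0,0,0]],[[0,0,0],[0,0,0]],[[0,0,0],[0,0,0]],[[0,0,0],[0,0,0]],[[0,0,0],[0,0,0]],[[0,0,0],[0,0,0]],[[0,0,0],[0,0,0]],[[0,0,0],[0,0,0]],[[0,0,0],[0,0,0]],[[0,0,0],[0,0,0]],[[0,0,0],[0,0,0]],[[0,0,0],[0,0,0]],[[0,0,0],[0,0,0]],[[0,0,0],[0,0,0]]], claw=0)

```text
time_s: 8.9
ee_pos: [495.8, 42.3, 70.8]
tool_rot: [[-0.995, -0.099, 0.0], [-0.099, 0.995, -0.0], [-0.0, -0.0, -1.0]]
wrist_force: [-1.9, 0.2, 3.4]
opening: 0.082
```

>>> drive_tool(commands=[[[0,0,-1],[0,0,0]],[[0,0.5,-2.5],[0,0,0]],[[0,1,-4],[0,0,0]],[[0,1,-4],[0,0,0]]])

```text
time_s: 9.23
ee_pos: [495.5, 43.7, 74.7]
tool_rot: [[-0.995, -0.099, -0.0], [-0.099, 0.995, 0.0], [0.0, 0.0, -1.0]]
wrist_force: [0.2, 0.1, -3.5]
opening: 0.085
```

The grip holds now: the wrist carries −3.5 N. Continuing the lift.

>>> drive_tool(commands=[[[0,1,-2],[0,0,0]],[[0,2,-5],[0,0,0]],[[0,3,-8],[0,0,0]],[[0,4,-11],[0,0,0]],[[0,5,-14],[0,0,0]],[[0,5,-15],[0,0,0]],[[0,5,-15],[0,0,0]],[[0,5,-15],[0,0,0]]])

```text
time_s: 9.9
ee_pos: [495.4, 48.2, 89.9]
tool_rot: [[-0.995, -0.099, 0.001], [-0.099, 0.995, -0.0], [-0.001, -0.0, -1.0]]
wrist_force: [0.2, -0.8, -2.4]
opening: 0.073
```

Run:
```python
from look import *
for n in('wrist','side'): p,d,c,f,Q,T=meas(n,'r5')
cv2.imwrite('pics/r5sc.png',cv2.resize(p[60:270,240:490,::-1],None,fx=2.8,fy=2.8,interpolation=cv2.INTER_CUBIC))
```

```text
wrist 9.9 [495.41  48.21  89.91] [ 0.24 -0.83 -2.44] 0.07267822785335294
side 9.95 [495.42  48.16  89.85] [ 0.74 -0.18 -2.39] 0.07629331336276116
```

View pics/r5sc.png

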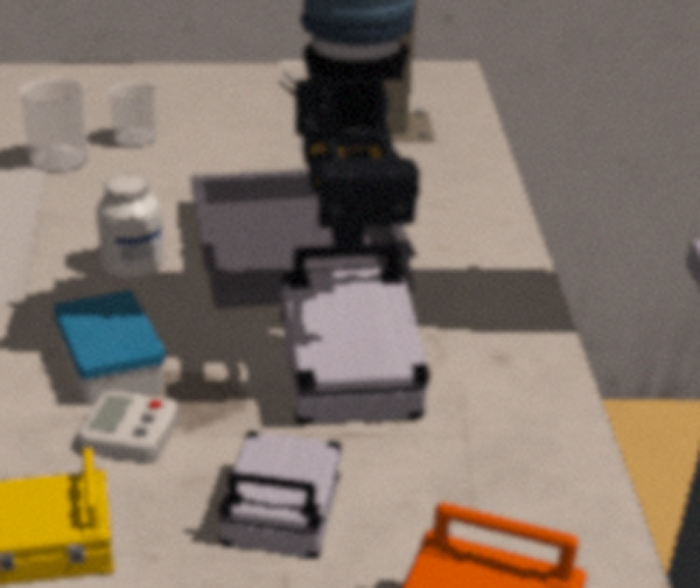

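The case is tilted with the handle end up (crop 345,260). Checking the tilt and yaw numerically.

```bash
cat >> look.py <<'E'
def lid(Q,box=None,th=2.0,seed=0):
    # plane of lid via ransac among points near expected; returns normal, inliers
    rng=np.random.default_rng(seed);best=None
    for _ in range(300):
        a=Q[rng.choice(len(Q),3,False)];n=np.cross(a[1]-a[0],a[2]-a[0]);l=np.linalg.norm(n)
        if l<500: continue
        n/=l; n*=np.sign(n[2])
        if n[2]<0.93: continue
        m=abs((Q-a[0])@n)<th
        if best is None or m.sum()>best.sum(): best=m
    q=Q[best];c=q.mean(0);n=np.linalg.svd(q-c,full_matrices=False)[2][2];n*=np.sign(n[2]);return n,c,q
E
python3 - <<'E'
from look import *
for n in('wrist','side'):
    z=np.load('r5'+n+'.npz')
    s=status.observe();c,f=K(n);Q=cloud(c,f,z['d']).reshape(-1,3)
    m=(Q[:,0]>430)&(Q[:,0]<560)&(Q[:,1]>20)&(Q[:,1]<185)&(Q[:,2]>42)&(Q[:,2]<80)
    nn,cc,q=lid(Q[m]);print(n,'tilt',np.degrees(np.arccos(nn[2])),nn,len(q))
    print(cv2.minAreaRect(q[:,:2].astype(np.float32)),q[:,2].min(),q[:,2].max())
E
```

```text
wrist tilt 9.791095678563538 [-0.02  0.17  0.99] 15708
((482.075439453125, 89.94119262695312), (83.30422973632812, 128.4146728515625), 5.325864791870117) 47.782624244092716 73.31901534668876
side tilt 9.910677615010735 [-0.02  0.17  0.99] 1549
((492.09649658203125, 94.02564239501953), (98.6235580444336, 128.5953826904297), 5.752521514892578) 47.53703211037498 72.49690812296768
```

The tilt is 9.8° in both views, so the front edge is at about 22 mm, clear of the 14 mm sill. Drawing the case 74 mm towards the sill, tail dragging, with a 9 mm sideways and 2.4° alignment.

>>> drive_tool(commands=[[[-0.4,-2,0],[0,0,0]],[[-1,-6,0],[0,0,-0.003]],[[-2,-11,0],[0,0,-0.006]],[[-2.8,-16,0],[0,0,-0.01]],[[-3.6,-21,0],[0,0,-0.013]],[[-4.5,-26,0],[0,0,-0.016]],[[-5.3,-31,0],[0,0,-0.019]],[[-6.1,-36,0],[0,0,-0.022]],[[-7,-41,0],[0,0,-0.025]],[[-7.8,-46,0],[0,0,-0.028]],[[-8.6,-51,0],[0,0,-0.031]],[[-9.4,-56,0],[0,0,-0.034]],[[-10.3,-61,0],[0,0,-0.037]],[[-11,-65,0],[0,0,-0.04]],[[-11.7,-69,0],[0,0,-0.042]],[[-12.2,-72,0],[0,0,-0.042]],[[-12.4,-74,0],[0,0,-0.042]],[[-12.4,-74,0],[0,0,-0.042]],[[-12.4,-74,0],[0,0,-0.042]]])

```text
time_s: 11.58
ee_pos: [515.1, -24.5, 89.9]
tool_rot: [[-0.99, -0.14, 0.0], [-0.14, 0.99, -0.001], [-0.0, -0.001, -1.0]]
wrist_force: [-0.3, -1.7, -1.4]
opening: 0.079
```

```bash
cat > m6.py <<'E'
from look import *
tag=sys.argv[1]
for n in sys.argv[2:]:
    p,d,c,f,Q,T=meas(n,tag)
    m=(T[:,0]>-190)&(T[:,0]<170)&(abs(T[:,1])<75)&(T[:,2]>38)&(T[:,2]<78)
    try:
        nn,cc,q=lid(T[m]);r=cv2.minAreaRect(q[:,:2].astype(np.float32));print(n,'lid (tray frame) n',nn,'pitch %.1f'%np.degrees(np.arcsin(-nn[0])),'rect',np.array(r[0]),np.array(r[1]),round(r[2],1),'x',np.percentile(q[:,0],[1,99]),'z',np.percentile(q[:,2],[1,99]))
    except Exception as e: print(n,e)
    if n=='side': cv2.imwrite(f'pics/{tag}sc.png',cv2.resize(p[60:270,240:490,::-1],None,fx=2.8,fy=2.8,interpolation=cv2.INTER_CUBIC))
E
python3 m6.py r6 wrist side top
```

```text
wrist 11.5833 [515.08 -24.52  89.88] [-0.27 -1.67 -1.35] 0.07863202210706324
wrist lid (tray frame) n [-0.17 -0.    0.99] pitch 9.9 rect [-52.21  -9.51] [ 83.12 128.86] 89.4 x [-114.71    9.  ] z [49.82 72.3 ]
side 11.6333 [515.09 -24.44  89.91] [-0.17 -2.39 -1.54] 0.0751184231526694
side lid (tray frame) n [-0.18  0.    0.98] pitch 10.1 rect [-55.71   1.6 ] [129.24  99.09] 0.2 x [-117.69    5.77] z [48.67 71.72]
top 11.6833 [515.08 -24.44  89.93] [-0.46 -2.78  0.08] 0.07856765091854355
top lid (tray frame) n [-0.18 -0.    0.98] pitch 10.3 rect [-52.39  -1.28] [126.76 100.74] 0.6 x [-114.45    9.54] z [47.34 71.41]
```

View pics/r6sc.png

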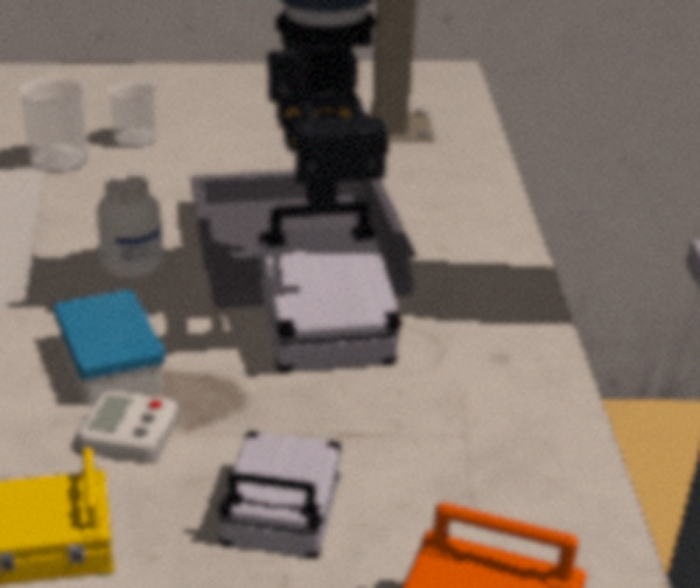

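View pics/r6wrist.png

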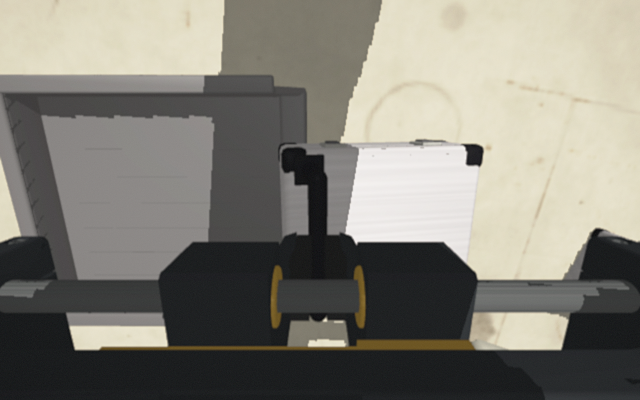

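The case is aligned with the tray. Its lower front edge is at tray x≈16–18, z≈22, over the sill. Lowering onto the sill.

>>> drive_tool(commands=[[[0,0,1],[0,0,0]],[[0,-0.5,2.5],[0,0,0]],[[0,-1,4],[0,0,0]],[[0,-1,5],[0,0,0]],[[0,-1,5.5],[0,0,0]],[[0,-1,5.5],[0,0,0]],[[0,-1,5.5],[0,0,0]]])

```text
time_s: 12.32
ee_pos: [515.6, -25.6, 84.9]
tool_rot: [[-0.99, -0.14, 0.001], [-0.14, 0.99, -0.0], [-0.001, -0.001, -1.0]]
wrist_force: [-1.0, -4.3, 8.0]
opening: 0.074
```

>>> drive_tool(commands=[[[0,0,0],[0,0,0]],[[0,0,0],[0,0,0]],[[0,0,0],[0,0,0]],[[0,0,0],[0,0,0]],[[0,0,0],[0,0,0]],[[0,0,0],[0,0,0]]], claw=50)

```text
time_s: 12.82
ee_pos: [514.9, -24.7, 84.1]
tool_rot: [[-0.99, -0.141, -0.0], [-0.141, 0.99, 0.0], [0.0, 0.0, -1.0]]
wrist_force: [0.4, 0.8, 0.4]
opening: 0.49
```

```bash
python3 m6.py r7 wrist side top
```

```text
wrist 12.8167 [514.86 -24.65  84.06] [0.39 0.84 0.42] 0.4902368916372401
wrist lid (tray frame) n [-0.12 -0.    0.99] pitch 7.1 rect [-53.65  -7.05] [129.78  86.43] 0.3 x [-115.34    9.02] z [50.19 66.8 ]
side 12.8667 [514.91 -24.77  84.11] [ 0.57 -0.61 -0.84] 0.49645538523636595
side lid (tray frame) n [-0.13 -0.    0.99] pitch 7.5 rect [-56.23   2.23] [131.15  99.8 ] 0.9 x [-119.19    4.91] z [48.32 66.59]
top 12.9167 [514.93 -24.85  84.14] [ 0.14  0.75 -0.06] 0.498157678811233
top lid (tray frame) n [-0.12  0.01  0.99] pitch 7.0 rect [-52.88  -1.87] [129.81 100.43] 0.1 x [-116.24   10.1 ] z [47.85 65.13]
```

View pics/r7sc.png

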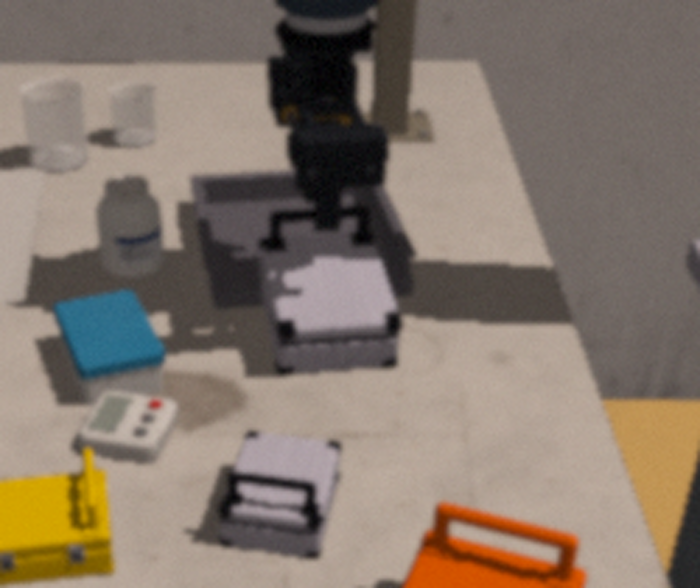

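The case now rests at about 7.1°, matching 14 mm over 115 mm, with the handle end on the sill, the tail on the worktop and the gripper open and force-free. Next I go straight up, then round behind the tail with a 90° turn.

>>> drive_tool(commands=[[[0,0,-4],[0,0,0]],[[0,0,-14],[0,0,0]],[[0,0,-30],[0,0,0]],[[0,0,-50],[0,0,0]],[[0,0,-68],[0,0,0]],[[0,0,-82],[0,0,0]],[[0,0,-88],[0,0,0]],[[0,0,-90],[0,0,0]]], claw=55)

```text
time_s: 13.63
ee_pos: [515.9, -25.0, 175.9]
tool_rot: [[-0.99, -0.141, 0.003], [-0.141, 0.99, 0.0], [-0.003, -0.0, -1.0]]
wrist_force: [0.2, -0.3, -0.6]
opening: 0.551
```

>>> drive_tool(commands=[[[0,4,0],[0,0,0.05]],[[0,12,0],[0,0,0.15]],[[0,22,0],[0,0,0.25]],[[0,32,0],[0,0,0.35]],[[0,42,0],[0,0,0.45]],[[0,52,0],[0,0,0.55]],[[0,62,0],[0,0,0.65]],[[0,72,0],[0,0,0.75]],[[0,82,0],[0,0,0.85]],[[0,92,0],[0,0,0.95]],[[0,102,0],[0,0,1.05]],[[0,112,0],[0,0,1.15]],[[0,121,0],[0,0,1.25]],[[0,130,0],[0,0,1.35]],[[0,138,0],[0,0,1.44]],[[0,143,0],[0,0,1.52]],[[0,145.5,0],[0,0,1.571]],[[0,145.5,0],[0,0,1.571]],[[0,145.5,0],[0,0,1.571]]], claw=40)

```text
time_s: 15.22
ee_pos: [494.1, 119.0, 173.7]
tool_rot: [[-0.143, 0.99, -0.001], [0.99, 0.143, -0.001], [-0.001, -0.001, -1.0]]
wrist_force: [-0.3, -0.7, 0.8]
opening: 0.403
```

```bash
python3 m6.py r8 wrist side; python3 -c "
from h import *
np.set_printoptions(precision=2,suppress=True)
s=status.observe();print(s['qpos'])
u=np.array([.141,-.99]);v=np.array([.99,.141]);o=np.array([516.5,-34]);e=s['ee_pos'][:2]-o;print(e@u,e@v,s['tool_rot'])"
```

```text
wrist 15.2167 [494.09 118.97 173.75] [-0.31 -0.72  0.8 ] 0.4027658131929797
wrist lid (tray frame) n [-0.13  0.    0.99] pitch 7.4 rect [-56.71   0.47] [125.95  99.1 ] 0.3 x [-118.3     4.41] z [48.39 66.83]
side 15.2667 [494.22 118.73 173.86] [ 0.08 -0.71 -0.44] 0.3982994239790982
side lid (tray frame) n [-0.13  0.    0.99] pitch 7.3 rect [-55.75   1.61] [131.31  99.51] 0.4 x [-118.91    5.39] z [48.52 66.23]
[-42.78  23.3   30.34 113.54 -15.78  47.2    4.5 ]
-154.21787530012102 -0.41653951458817673 [[-0.14  0.99 -0.  ]
 [ 0.99  0.14 -0.  ]
 [-0.   -0.   -1.  ]]
```

View pics/r8sc.png

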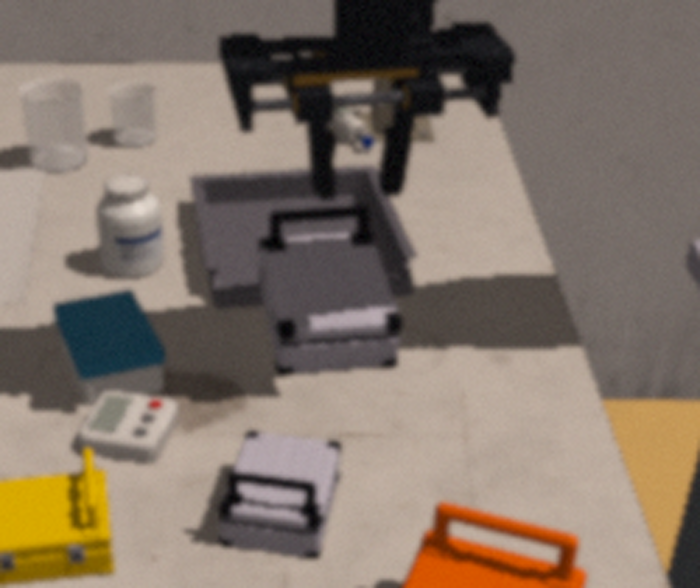

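View pics/r8wrist.png

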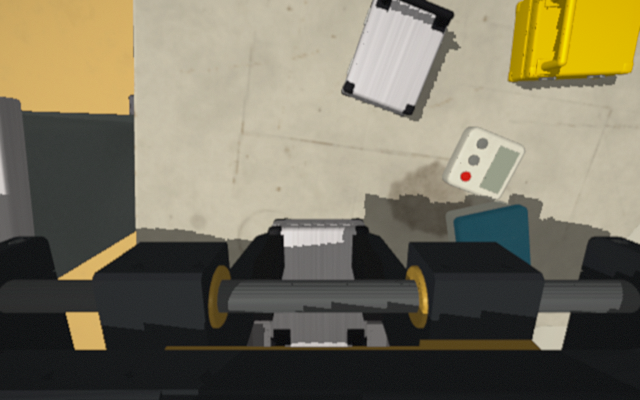

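Clear of the case, and the case is unchanged (7.3°). Checking the bystanders' heights in the gripper body's sweep.

Run:
```python
from look import *
c,f=K('side');Q=cloud(c,f,np.load('r8side.npz')['d']).reshape(-1,3)
u=np.array([.141,-.99]);v=np.array([.99,.141]);o=np.array([516.5,-34])
T=np.column_stack([(Q[:,:2]-o)@u,(Q[:,:2]-o)@v,Q[:,2]])
for a in range(-280,60,40):
  for b in (-140,-110,-80,60,80,100,120):
    m=(T[:,0]>a)&(T[:,0]<a+40)&(T[:,1]>b)&(T[:,1]<b+(30 if b<0 else 20))&(T[:,2]>6)&(T[:,2]<140)
    if m.sum()>8: print(a,b,m.sum(),np.percentile(T[m,2],97))
```

```text
-280 60 128 36.47866882325735
-280 80 108 36.6144051443194
-240 60 20 35.5648758273915
-240 80 19 36.621429062950895
-40 -80 17 16.04324798429725
-40 60 18 15.513237916737515
-40 80 10 14.637732199953186
0 -110 62 34.02975469429519
0 -80 25 16.552768581770792
0 60 37 15.600234577913653
0 80 71 34.11579290967287
40 -110 64 33.98316168701094
40 80 39 33.97135170105575
40 120 14 59.51898464764595
```

The sweep is clear. Descending behind the tail to tip height ≈18 mm.

>>> drive_tool(commands=[[[0,0,8],[0,0,0]],[[0,0,25],[0,0,0]],[[0,0,48],[0,0,0]],[[0,0,72],[0,0,0]],[[0,0,96],[0,0,0]],[[0,0,117],[0,0,0]],[[0,0,132],[0,0,0]],[[0,0,141],[0,0,0]],[[0,0,145],[0,0,0]],[[0,0,145],[0,0,0]],[[0,0,145],[0,0,0]]])

```text
time_s: 16.23
ee_pos: [494.9, 118.9, 29.6]
tool_rot: [[-0.14, 0.99, 0.001], [0.99, 0.14, 0.0], [0.0, 0.001, -1.0]]
wrist_force: [0.0, -0.1, 0.4]
opening: 0.402
```

>>> drive_tool(commands=[[[-4,0,0],[0,0,0]],[[-10,0,0],[0,0,0]],[[-16,0,0],[0,0,0]],[[-21,0,0],[0,0,0]],[[-26,0,0],[0,0,0]],[[-31,0,0],[0,0,0]],[[-36,0,0],[0,0,0]],[[-41,0,0],[0,0,0]],[[-46,0,0],[0,0,0]],[[-50,0,0],[0,0,0]],[[-50,0,0],[0,0,0]]])

```text
time_s: 17.15
ee_pos: [501.7, 69.2, 29.3]
tool_rot: [[-0.14, 0.99, 0.0], [0.99, 0.14, 0.0], [0.0, 0.0, -1.0]]
wrist_force: [0.1, 2.1, -0.6]
opening: 0.399
```

```bash
python3 m6.py r9 side top
```

```text
side 17.15 [501.74  69.2   29.33] [ 0.1   2.09 -0.65] 0.39905122090382084
side lid (tray frame) n [-0.17 -0.    0.99] pitch 9.5 rect [-55.11   1.06] [119.55  98.43] 0.7 x [-113.82    0.15] z [45.72 65.68]
top 17.2 [501.7   69.27  29.29] [-1.27  2.26  1.88] 0.39907215834524973
top index 2 is out of bounds for axis 0 with size 1
```

View pics/r9sc.png

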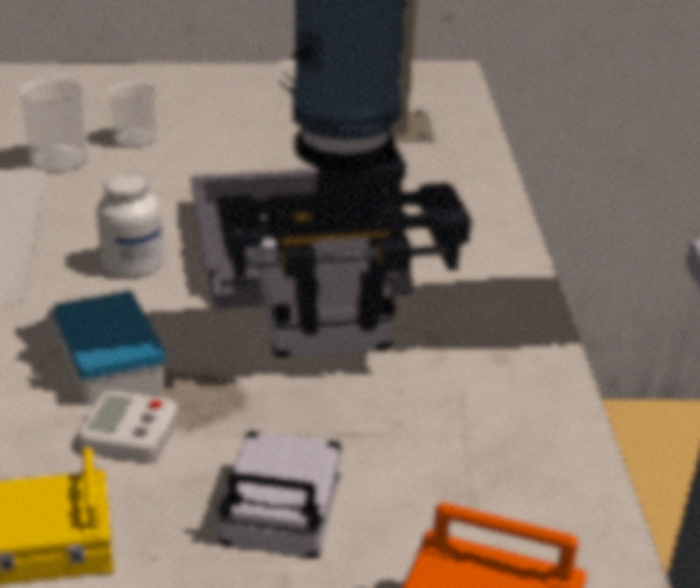

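Contact made (about 2 N) and the case is sliding. Continuing slowly through the tipping zone.

>>> drive_tool(commands=[[[-3,0,0],[0,0,0]],[[-6,0,0],[0,0,0]],[[-9,0,0],[0,0,0]],[[-12,0,0],[0,0,0]],[[-15,0,0],[0,0,0]],[[-18,0,0],[0,0,0]],[[-21,0,0],[0,0,0]],[[-24,0,0],[0,0,0]],[[-27,0,0],[0,0,0]],[[-30,0,0],[0,0,0]],[[-33,0,0],[0,0,0]],[[-36,0,0],[0,0,0]],[[-39,0,0],[0,0,0]],[[-41,0,0],[0,0,0]],[[-41,0,0],[0,0,0]]])

```text
time_s: 18.5
ee_pos: [507.2, 34.4, 29.8]
tool_rot: [[-0.144, 0.99, -0.001], [0.989, 0.144, 0.006], [0.007, -0.0, -1.0]]
wrist_force: [-3.0, 15.6, 10.4]
opening: 0.4
```

```bash
python3 m6.py r10 side wrist
```

```text
side 18.5 [507.16  34.35  29.82] [-2.98 15.65 10.39] 0.4004080173588681
side lid (tray frame) n [-0.27 -0.01  0.96] pitch 15.7 rect [-26.36   1.22] [ 99.97 107.05] 89.0 x [-78.22  24.48] z [43.56 73.6 ]
wrist 18.55 [507.16  34.35  29.8 ] [-3.18 16.46 10.14] 0.4007555626043764
wrist lid (tray frame) n [-0.33  0.    0.95] pitch 19.1 rect [-52.62   1.02] [70.58 54.52] 89.9 x [-77.99 -25.98] z [42.08 60.12]
```

View pics/r10sc.png

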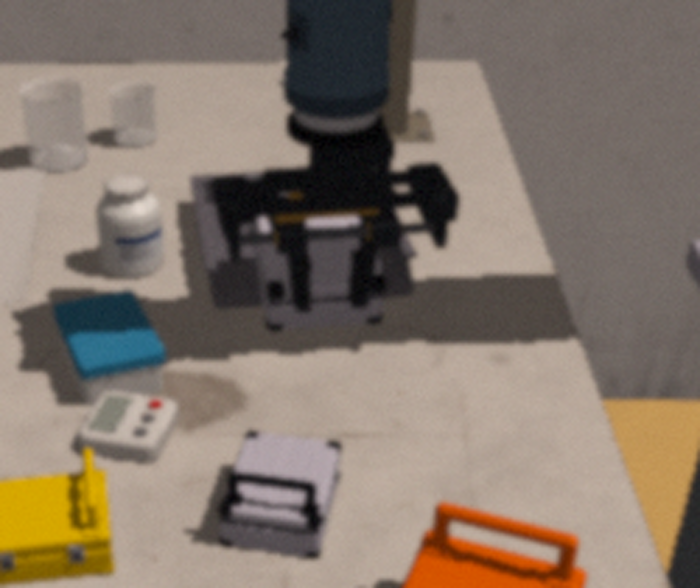

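The force rose to 16 N with +10 N vertical. The fingers bear on the leaning top edge and their friction holds the tail down, so the case cannot tip. I'll back off so it can settle by itself.

>>> drive_tool(commands=[[[3,0,0],[0,0,0]],[[7,0,0],[0,0,0]],[[12,0,0],[0,0,0]],[[18,0,0],[0,0,0]],[[24,0,0],[0,0,0]],[[24,0,0],[0,0,0]]])

```text
time_s: 19.1
ee_pos: [503.6, 53.9, 29.0]
tool_rot: [[-0.142, 0.99, -0.001], [0.99, 0.142, 0.0], [0.0, -0.001, -1.0]]
wrist_force: [-0.9, 0.6, -0.1]
opening: 0.4
```

```bash
python3 m6.py r11 side wrist
```

```text
side 19.1 [503.57  53.92  28.99] [-0.85  0.6  -0.07] 0.4000630059865465
side lid (tray frame) n [0.09 0.01 1.  ] pitch -5.4 rect [-16.17   8.64] [ 91.24 175.02] 83.2 x [-100.31   74.51] z [59.47 77.49]
wrist 19.15 [503.72  53.21  29.04] [ 0.37 -0.48 -0.2 ] 0.3999342817483825
wrist lid (tray frame) n [ 0.28 -0.    0.96] pitch -16.4 rect [-69.44  -0.01] [59.79 74.09] 0.1 x [-99.09 -40.  ] z [49.37 70.09]
```

View pics/r11sc.png

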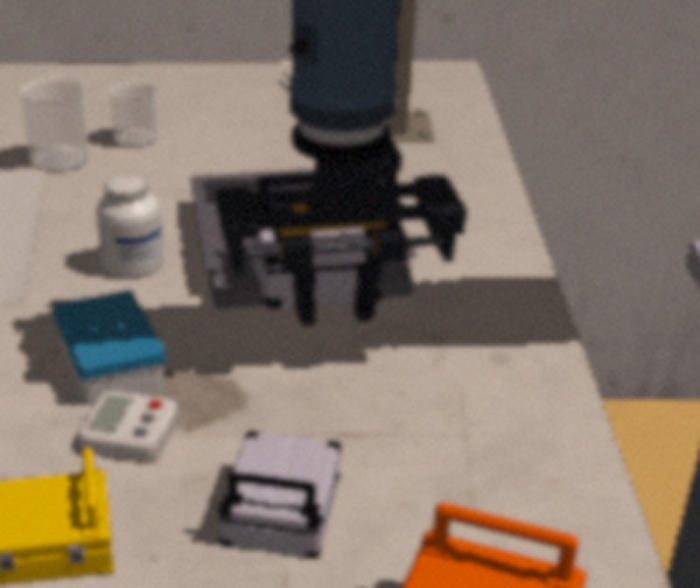

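View pics/r11wrist.png

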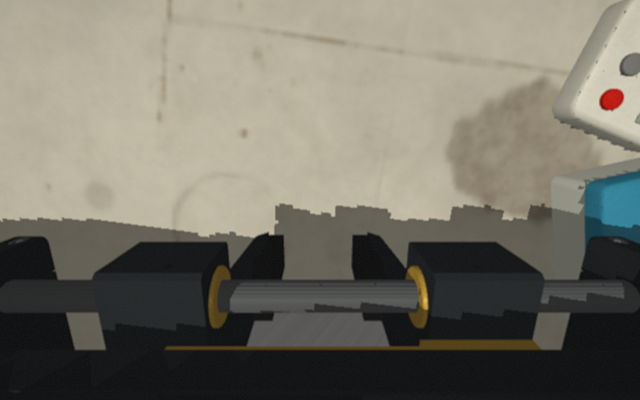

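It tipped nose-down into the tray as hoped. Measuring the tail's height now.

```bash
cat > prof.py <<'E'
from look import *
def prof(tag,n='side',bands=((-14,14),(-50,-41),(41,50))):
    c,f=K(n);Q=cloud(c,f,np.load(tag+n+'.npz')['d']).reshape(-1,3)
    u=np.array([.141,-.99]);v=np.array([.99,.141]);o=np.array([516.5,-34])
    T=np.column_stack([(Q[:,:2]-o)@u,(Q[:,:2]-o)@v,Q[:,2]])
    for b in bands:
        print('band',b)
        for z in range(0,90,5):
            m=(T[:,1]>b[0])&(T[:,1]<b[1])&(T[:,0]>-90)&(T[:,0]<110)&(T[:,2]>=z)&(T[:,2]<z+5)
            if m.sum()>2: print(z,m.sum(),np.round(np.percentile(T[m,0],[2,50,98]),1))
if __name__=='__main__': prof(sys.argv[1])
E
python3 prof.py r11
```

```text
band (-14, 14)
0 131 [-88.7 -50.1  -7.6]
25 14 [-45.9 -43.8 -42.7]
30 19 [-48.2 -44.1 -41.9]
35 21 [-45.4 -43.4 -38.7]
40 18 [-46.1 -42.4 -39.1]
45 20 [-43.3 -40.9 -38.7]
50 17 [-42.9 -40.9 -39.6]
55 25 [-42.6 -39.2 -35.6]
60 13 [-40.2 -38.3 -36.4]
65 44 [-40.2  -8.1   9.4]
70 22 [-41.6 -35.9  -8.4]
80 6 [74.9 76.9 79.7]
85 21 [71.4 77.  83. ]
band (-50, -41)
0 35 [-89.2 -67.6 -30.1]
band (41, 50)
0 52 [-88.2 -47.8  -3.3]
5 3 [-0.6 33.2 47.1]
25 5 [-46.8 -44.9 -41.9]
30 7 [-46.6 -44.9 -40.9]
35 8 [-47.  -43.9 -40.7]
40 8 [-44.3 -42.6 -39.8]
45 6 [-42.6 -42.4 -38.5]
50 8 [-43.  -40.5 -34. ]
55 10 [-40.4 -38.6  53.9]
60 10 [-39.4  22.2  74.6]
65 22 [-41.5  -1.8  15.7]
70 6 [-38.7 -37.8 -11.8]
80 5 [73.3 76.  80. ]
85 3 [74.9 80.9 81.8]
```

The tail edge is at x≈−44, z≈24 and the nose is on the tray floor, as computed. With the tips at 18 mm I push on, keeping the body clear (82 mm against the case top at 73 mm).

>>> drive_tool(commands=[[[-4,0,0],[0,0,0]],[[-10,0,0],[0,0,0]],[[-17,0,0],[0,0,0]],[[-24,0,0],[0,0,0]],[[-29,0,0],[0,0,0]],[[-32,0,0],[0,0,0]],[[-35,0,0],[0,0,0]],[[-38,0,0],[0,0,0]],[[-41,0,0],[0,0,0]],[[-44,0,0],[0,0,0]],[[-47,0,0],[0,0,0]],[[-50,0,0],[0,0,0]],[[-53,0,0],[0,0,0]],[[-56,0,0],[0,0,0]],[[-59,0,0],[0,0,0]],[[-62,0,0],[0,0,0]],[[-65,0,0],[0,0,0]],[[-68,0,0],[0,0,0]],[[-68,0,0],[0,0,0]]])

```text
time_s: 20.78
ee_pos: [513.6, -15.6, 29.3]
tool_rot: [[-0.14, 0.99, 0.0], [0.99, 0.14, -0.001], [-0.001, 0.0, -1.0]]
wrist_force: [0.4, 0.6, -0.9]
opening: 0.397
```

```bash
python3 m6.py r12 side; python3 prof.py r12
```

```text
side 20.7833 [513.63 -15.57  29.29] [ 0.37  0.65 -0.86] 0.3968926473921317
side lid (tray frame) n [0.1  0.01 1.  ] pitch -5.5 rect [43.69  3.4 ] [148.77  99.71] 1.0 x [-29.06 116.85] z [54.4  69.81]
band (-14, 14)
0 163 [-87.7 -46.6  -0.3]
5 22 [-4.1 -0.7  2.6]
10 13 [-2.7 -1.   2.3]
15 6 [-9.8 -7.9 -6.9]
20 17 [-13.2 -10.1  -6. ]
25 24 [-13.3  -9.1  -6.5]
30 21 [-11.6  -8.5  -5.7]
35 21 [-10.5  -8.3  -5.7]
40 18 [-10.7  -7.7  -4.3]
45 30 [-10.2  -6.3  -2.1]
50 18 [-7.5 -5.3 68.7]
55 37 [ -8.   59.7 108.5]
60 77 [-7.7 30.5 57.2]
65 56 [-5.9  4.6 23.1]
band (-50, -41)
0 51 [-86.  -45.7   0.1]
5 6 [-1.1 -0.2  2. ]
10 4 [-4.3 -2.3  0.6]
20 4 [-12.  -11.2  -9.8]
25 6 [-12.9  -9.6  -7.2]
30 6 [-10.5  -7.7  -5.4]
35 3 [-8.2 -8.  -7.8]
40 4 [-11.   -8.6  -5.9]
45 5 [-9.1 -6.3 -3.6]
50 4 [-6.5 -5.  -3.8]
55 8 [ -8.1  45.5 103. ]
60 6 [-10.5  -6.2  -3.9]
65 10 [-6.6  1.3 12.7]
band (41, 50)
0 58 [-87.8 -40.2  75.4]
5 7 [-2.6  0.1 43.7]
20 7 [-13.3 -11.1  -9.1]
25 8 [-12.1  -9.3  -7.9]
30 8 [-11.2  -8.1  -4.5]
35 8 [-10.2  -6.5  -3.5]
40 7 [-8.7 -6.3 -5.2]
45 7 [-8.5 -6.  -3.4]
50 5 [-7.1 -6.2 -5.3]
55 19 [ -6.5  89.9 105.8]
60 37 [ -7.5  30.9 105.7]
65 16 [-8.4  2.5 33.5]
```

View pics/r12sc.png

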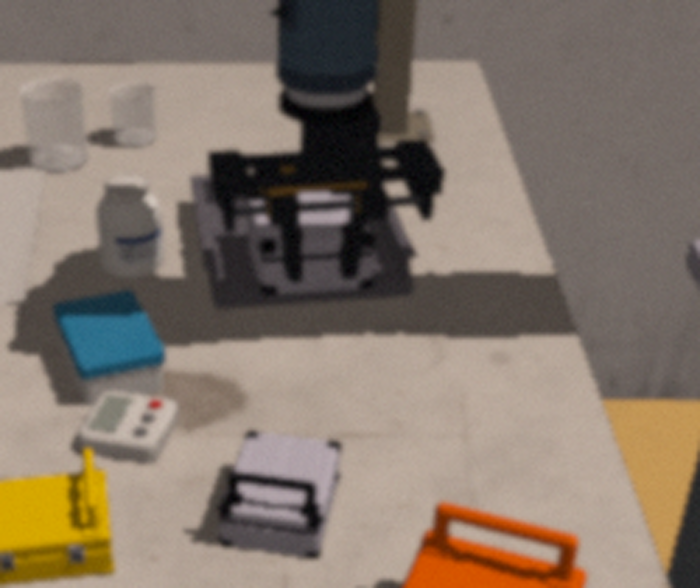

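Tail at x≈−9 and square. Pushing the last 48 mm over the sill.

>>> drive_tool(commands=[[[-2,0,0],[0,0,0]],[[-5,0,0],[0,0,0]],[[-8,0,0],[0,0,0]],[[-11,0,0],[0,0,0]],[[-14,0,0],[0,0,0]],[[-17,0,0],[0,0,0]],[[-20,0,0],[0,0,0]],[[-23,0,0],[0,0,0]],[[-26,0,0],[0,0,0]],[[-29,0,0],[0,0,0]],[[-32,0,0],[0,0,0]],[[-35,0,0],[0,0,0]],[[-38,0,0],[0,0,0]],[[-41,0,0],[0,0,0]],[[-44,0,0],[0,0,0]],[[-47,0,0],[0,0,0]],[[-48,0,0],[0,0,0]],[[-48,0,0],[0,0,0]]])

```text
time_s: 22.33
ee_pos: [520.4, -62.9, 29.3]
tool_rot: [[-0.14, 0.99, 0.0], [0.99, 0.14, -0.001], [-0.001, 0.0, -1.0]]
wrist_force: [-0.6, 0.1, 0.3]
opening: 0.401
```

```bash
python3 m6.py r13 side; python3 prof.py r13|head -22
```

```text
side 22.3333 [520.42 -62.95  29.31] [-0.64  0.12  0.32] 0.4010168366092637
side lid (tray frame) n [0. 0. 1.] pitch -0.1 rect [92.46  1.79] [ 98.72 149.18] 89.7 x [ 19.03 162.8 ] z [52.6  56.62]
band (-14, 14)
0 183 [-87.6 -41.6  39.4]
5 43 [-3.1 31.2 42. ]
10 57 [-2.6 10.3 42.1]
15 31 [-0.4 37.2 42.4]
20 20 [37.2 40.  43.7]
25 14 [38.  40.3 42.9]
30 22 [37.6 40.3 42.6]
35 17 [37.  41.1 44.5]
40 19 [38.4 40.3 42.6]
45 15 [36.2 40.3 43.4]
50 106 [ 38.5  65.3 106.3]
55 36 [ 39.7  68.3 104.7]
band (-50, -41)
0 53 [-87.5 -48.9  36. ]
5 14 [-3.   0.3 40.6]
10 15 [-1.6  4.9 41.9]
15 9 [ 4.  34.8 39.6]
20 5 [37.6 42.2 44.1]
25 3 [39.9 39.9 42.6]
30 4 [37.2 39.8 45.6]
35 4 [38.9 40.3 41.2]
```

View pics/r13sc.png

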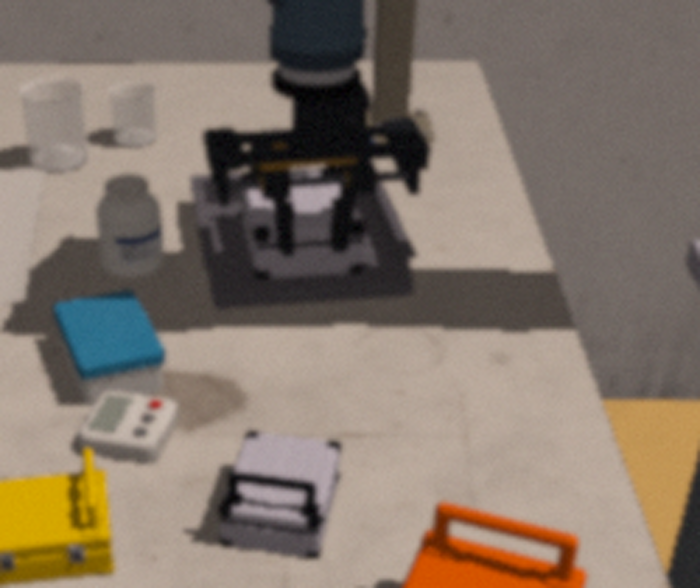

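The case is flat (pitch −0.1°, lid at about 54 mm) with the tail at x≈40. Retreating backwards, then up.

>>> drive_tool(commands=[[[3,0,0],[0,0,0]],[[9,0,0],[0,0,0]],[[18,0,-2],[0,0,0]],[[30,0,-8],[0,0,0]],[[44,0,-20],[0,0,0]],[[58,0,-38],[0,0,0]],[[72,0,-60],[0,0,0]],[[86,0,-82],[0,0,0]],[[100,0,-104],[0,0,0]],[[114,0,-124],[0,0,0]],[[126,0,-140],[0,0,0]],[[134,0,-150],[0,0,0]],[[138,0,-155],[0,0,0]],[[140,0,-156],[0,0,0]],[[140,0,-156],[0,0,0]]])

```text
time_s: 23.63
ee_pos: [500.3, 77.1, 185.1]
tool_rot: [[-0.142, 0.99, -0.0], [0.99, 0.142, 0.0], [0.0, -0.0, -1.0]]
wrist_force: [-0.3, -0.3, 0.4]
opening: 0.402
```

```bash
python3 m6.py r14 side top; python3 -c "
import cv2;p=cv2.imread('pics/r14top.png');cv2.imwrite('pics/r14tc.png',cv2.resize(p[180:320,240:540],None,fx=2.6,fy=2.6,interpolation=cv2.INTER_CUBIC))"
```

```text
side 23.6333 [500.26  77.12 185.07] [-0.34 -0.25  0.38] 0.4024132548968005
side lid (tray frame) n [-0. -0.  1.] pitch 0.2 rect [102.14   1.72] [ 99.92 131.58] 89.6 x [ 38.93 162.81] z [52.63 56.38]
top 23.6833 [500.09  76.42 184.69] [-0.65 -0.78 -0.09] 0.40284116412618576
top lid (tray frame) n [-0.01 -0.01  1.  ] pitch 0.6 rect [132.04  -2.8 ] [ 69.5  103.11] 4.2 x [ 98.43 163.81] z [50.93 55.3 ]
```

View pics/r14sc.png

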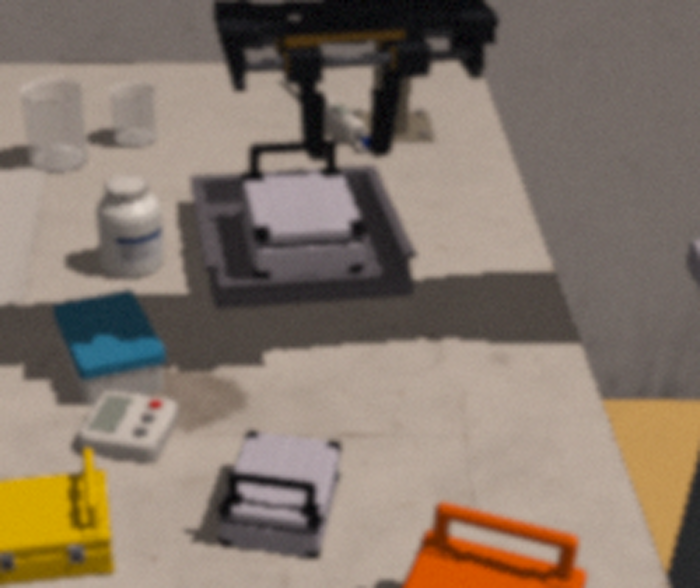

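View pics/r14tc.png

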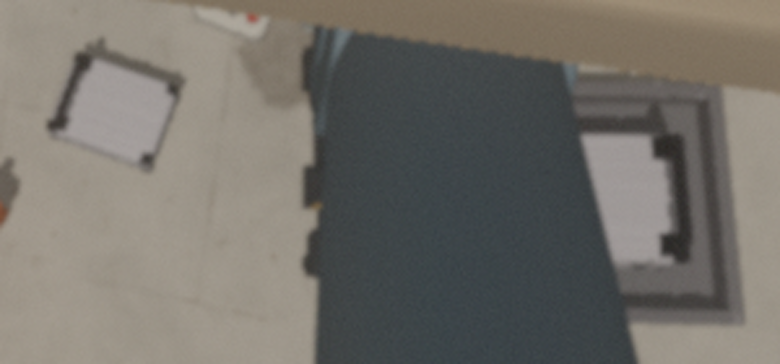

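The case lies flat inside the tray: x 37–168 of 20–205 mm, lateral offset about 2 mm, lid at 54 mm (4 + 50). The robot is clear of it, so I'm handing in.

```bash
python3 -c "
from cell import job
print(job.finish_job())"
```

```text
the job is handed in; nothing more can be done
None
```

The metal sample case is lying flat inside the spill tray, and I handed the job in at about 24 s of the 53 s allowed.

**What I did:** I took the larger metal case by its handle and tilted it about 10° with the tail still on the worktop. I drew it to the tray, rested the handle end on the sill and let go. It then lay at about 7°, as the sizes given predict. After that I pushed it from behind with the fingers on the end face until it was over the sill, keeping off the handle.

**Last checks:**
- **Position:** the case spans about x = 37 to 168 mm of the 20 to 205 mm floor, and is about 2 mm off centre.
- **Flatness:** pitch was 0.2° in the side view, with the lid at about 54 mm (4 mm floor plus 50 mm case).
- **Arm and bystanders:** the gripper is about 185 mm up with no contact force. In the pictures no bystander has moved.

**What went wrong or disagreed:**
- **First grasp:** the bar slipped out because I lifted before the grip force had built up. The case did not move, and the second grasp held.
- **Push over the sill:** it jammed briefly at about 16 N, because the fingers' friction held the leaning tail down. I backed off and the case tipped nose-down into the tray by itself; the rest of the push was easy.
- **Final top view:** the arm hid about half the lid, so that view's fit (0.6° pitch, 4° yaw) is only partial. The flatness and position figures rest mainly on the side view.

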